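Open the screw press that holds the glued fly box

TASK

Two identical small screw presses stand on the fly-tying bench, and one of them holds a glued wooden fly box under its pad. The glue has set: open that press by turning its black handwheel anticlockwise (seen from above) and following it as it rises, until the pad stands well over a centimetre clear of the box, then let go of the wheel. Leave the box where it lies and do not turn the wheel of the empty press.

Things in the scene. Friction and masses are not known exactly. Their poses are not given: they have to be found in the camera images.
- press_wheel (a joint): Turn (rad) of the handwheel of the press that holds the box: 0 = closed, pad 0.5 mm above the box; grows anticlockwise seen from above, stop at 1.65, starts at 0 to 0.15. Each rad raises stem, pad and wheel together by 12.7 mm (steep thread). Turning takes about 0.3 N m; the wheel stays where it is left. 1.2 rad in one grasp is enough.
- press_grip (a point): Centre of that handwheel, half-way up its rim, on its upright axis; rises with it. Black knurled disc 48 mm across, 20 mm tall, with an 18 mm wide steel cap 6 mm above its top, on a bare 14 mm stem. Its centre is 160 mm above the table when closed; below it the grey bridge (34 x 150 mm) with its nut and bolt caps tops out at 116 mm. Grip across the rim from above, in any direction.
- spare_grip (a point): The same point on the handwheel of the other, empty press, an identical one to be left alone: its wheel must not be turned. It may stand up to 13 mm higher than the closed height. Its base plate is bare.
- box_top (a point): Centre of the top face of the pale wooden fly box, 150 x 85 x 25 mm, about 0.25 kg, lying loose on the 150 x 150 x 18 mm grey base plate of its press beneath the pad and sticking out on both sides of the bridge; x along its length, z up.
Not all that is in view belongs to the job. Leave any blue look-alike of the part that bears press_wheel alone.

How it is judged:
By the outcome, as a careful person would: the job done as asked, in the order asked, and still so for the second after the job is handed in, with the robot touching nothing.
It also fails if it takes over 35 s, if anything falls off the work surface, if the arm or the gripper's body presses on something with over 40 N, if the wrist force passes 120 N, or if a joint passes its speed limit or range.

ROBOT

A 6-joint arm with a two-finger parallel gripper is mounted at the origin on the work surface. World frame = base frame: x ahead of the robot, y to its left, z up, the work surface at z = 0. Lengths are in m, angles in rad, forces in N, time in s.
With the tool pointing down it reaches from about 0.275 to 0.725 m from the base axis. Payload 15.9 kg.
Tool frame: the origin (TCP) lies between the finger pads; the fingertips stand 8 mm ahead of it and the grasp point (between the pads) lies 11 mm behind it; z points along the fingers, y is the line along which they close (so a half turn about z gives the same grasp; the last joint's range is limited). The gripper opens to 85 mm and grips with 20 to 120 N. Pads are 22 mm wide; open, the fingers measure 114 mm over their backs; the gripper's body (76 mm by 85 mm) begins 54 mm behind the grasp point. The pads swing forward as they close: fully open they stand 13 mm farther back than shut.
Start: joints at [1.172, 0.213, -0.034, 1.323, 0, 1.571], TCP at [0.194, 0.461, 0.216] pointing down, gripper open.
Joint ranges: [-2.98, 2.98], [-0.74, 1.72], [-1.14, 1.35], [-2.1, 2.04], [-1.57, 1.44], [-3.14, 3.14]. Speed limits (rad/s): [1.89, 1.89, 2.39, 2.57, 3.14, 3.14].

INTERFACE

Orientations are given as a unit quaternion [w, x, y, z].
In Python, from cell import status, vision, job gives the robot as it stands.
- The arm moves only by the tool carry_out, never from a script. Its argument "deltas" is a list that holds one entry, the list of rows, each a list of 7 numbers: the shift along the world's x, y, z in m, then the turn, a rotation vector about the world's x, y, z in degrees, then the opening, from -1 (shut) to 1 (fully open). In form: [[[x, y, z, wx, wy, wz, grip], ...]]. A call has 1 to 10 rows; each row shifts and turns the commanded pose from where the row before left it; what a row does not reach is not made up. A row lasts 1/8 s, in which the tool goes at most 62.5 mm and 10.7 degrees, less where a joint would pass 70% of its speed; a pose out of reach is approached as far as the arm can. A call is refused whole if a number of a shift passes 0.0625 or a number of a turn 10.7, either way. A call with a gripper value outside its range is refused whole. The fingers move at their own pace and stop on an object; "force" is the grip in N (left out, the last holds). Time passes only in rows, so rows that do not move let the fingers close. It gives the time, the measured TCP pose, the force, the opening and the grip force at its end, in the units of the state.
- status.read_state(): the state, without advancing time (a new reading comes with each control period).
- vision.camera(name): name is "scene" or "top"; returns the picture (400x640x3 uint8, red, green, blue); there is no depth.
- vision.camera_params(name): a dict with "intrinsics" (3x3 intrinsics, pixels), "pose" (4x4, takes a point from camera to world coordinates). Camera axes: x right, y up, looking along -z (the intrinsics and any distortion apply to the point x, -y, -z); pixel columns grow to the right and rows downward; lengths in m; the calibration is good to about 2 mm. A picture is of the moment at which its call begins. camera_params takes no time and is no camera call.
- job.job_done(): hands the job in; it is judged then, once.
The state is a dict: "time_s": time; "joint_positions": joint angles; "qvel": joint speeds; "joint_efforts": joint torques, N m; "tool_pos": TCP position; "tcp_rot": TCP orientation; "wrist_force": force on the tool from outside, world axes, zero at the start; "ft_torque": the same for the moment, N m; "grip_width": opening from 0.0 (shut) to 1.0 (fully open); "grasp_force": force on a finger pad.
Only numpy, scipy, OpenCV 4.12 (cv2) and the standard library are available. Lean on these libraries where they do the work, as an engineer would, in place of code of your own. Each camera call takes 0.05 s, during which the arm holds its last target. There are 200 camera calls.

## Working session

There is one attempt and no reset: what is moved stays moved. The work goes in short steps, Python scripts to look and compute and a tool call to move; the robot and the scene stay as the last step left them, time stands still between calls to the robot, and variables do not carry over. Pictures are saved under pics/ and viewed, at most 10 in all, crops included, and the job is handed in when it is done.

Besides the shell and the picture viewer there is one more tool, called after "Call:" by a JSON object that holds its "method" and its "body". carry_out: Moves the arm, as the interface text tells. Its arguments: {"type":"object","properties":{"deltas":{"type":"array"},"force":{"type":"number"}},"required":["deltas"]}

```bash
mkdir -p pics
python3 - <<'E'
from cell import status, vision
import cv2,numpy as np
for n in("scene","top"):
    cv2.imwrite(f"pics/{n}0.png",vision.camera(n)[:,:,::-1]); p=vision.camera_params(n); print(np.round(p["intrinsics"],1).tolist(),np.round(p["pose"],3).tolist())
s=status.read_state();print(s["tool_pos"],s["tcp_rot"],s["grip_width"])
E
```

```text
[[503.7, 0.0, 317.2], [0.0, 503.7, 201.9], [0.0, 0.0, 1.0]] [[-0.316, -0.692, 0.649, 1.234], [0.949, -0.238, 0.207, 0.209], [0.012, 0.681, 0.732, 0.851], [0.0, 0.0, 0.0, 1.0]]
[[376.1, 0.0, 321.2], [0.0, 376.1, 199.5], [0.0, 0.0, 1.0]] [[-0.004, 0.985, -0.17, 0.507], [-0.999, 0.002, 0.036, 0.015], [0.036, 0.17, 0.985, 0.839], [0.0, 0.0, 0.0, 1.0]]
[0.19403635 0.46046483 0.21595182] [-1.17638371e-04  1.98093848e-01  9.80182925e-01 -4.96143381e-04] 0.9967651164742488
```

View pics/scene0.png

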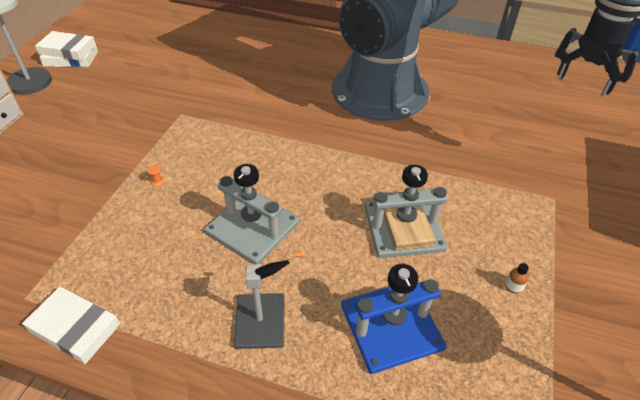

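View pics/top0.png

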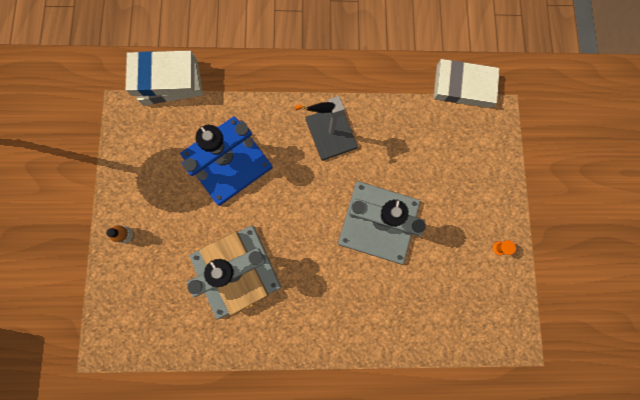

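Wheels that could be confused:
- Grey press with the box: scene (415,176), top (218,272). This is the target.
- Grey empty press: scene (246,176), top (396,212).
- Blue look-alike: scene (403,279), top (209,137).

Next is a close crop of the target in both views.

Run:
```python
import cv2,numpy as np
a=cv2.imread("pics/scene0.png")[145:265,345:465];b=cv2.imread("pics/top0.png")[215:335,170:290]
cv2.imwrite("pics/crop.png",np.hstack([cv2.resize(i,(400,400),interpolation=2) if 0 else cv2.resize(i,None,fx=3.3333,fy=3.3333,interpolation=cv2.INTER_CUBIC) for i in(a,b)]))
```

```text
(no output)
```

View pics/crop.png

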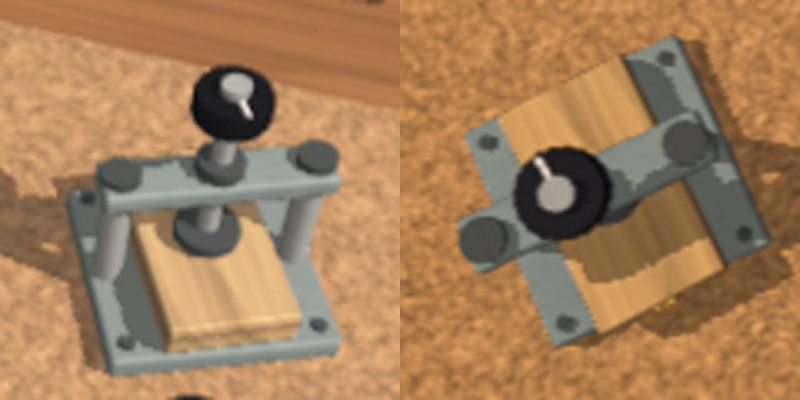

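The crop shows the grey press with the pale box under its pad. Its wheel centre is at scene (414.9,176.2) and top (218.6,272.9), so this is the right one. Triangulating now.

```bash
cat > h.py <<'E'
from cell import status, vision
import cv2,numpy as np
def ray(n,uv):
    p=vision.camera_params(n);K=np.array(p["intrinsics"]);T=np.array(p["pose"])
    d=np.linalg.inv(K)@[*uv,1];return T[:3,3],T[:3,:3]@(d*[1,-1,-1])
def tri(a,b):
    (o,d),(q,e)=ray("scene",a),ray("top",b)
    s=np.linalg.lstsq(np.c_[d,-e],q-o,rcond=None)[0];x=o+s[0]*d;y=q+s[1]*e
    return (x+y)/2,np.linalg.norm(x-y)
def onz(n,uv,z):
    o,d=ray(n,uv);return o+d*(z-o[2])/d[2]
E
python3 - <<'E'
from h import *
print("wheel",tri((414.9,176.2),(218.6,272.9)));print("cap",tri((416.1,169.9),(216.5,273.2)))
print("spare",tri((246,176),(396,212)))
f=lambda x,y:((x-400)/3.3333+170,y/3.3333+215)
print("z=.16:",onz("top",(218.6,272.9),.16),onz("scene",(414.9,176.2),.16))
c=[onz("top",f(*p),.018)[:2] for p in((470,130),(675,38),(768,242),(557,345))];print(np.round(c,4),np.mean(c,0))
b=[onz("top",f(*p),.116)[:2] for p in((485,240),(688,143))];print(np.round(b,4),np.mean(b,0))
E
```

```text
wheel (array([0.49222963, 0.17250944, 0.15956981]), np.float64(0.0027454721845929305))
cap (array([0.49208765, 0.17220756, 0.17644048]), np.float64(0.0027931325181358973))
spare (array([ 0.60007031, -0.14420604,  0.15974986]), np.float64(0.005687134104135844))
z=.16: [0.49258902 0.17104734 0.16      ] [0.49202102 0.1738095  0.16      ]
[[0.5295 0.2637]
 [0.5886 0.1347]
 [0.4584 0.0724]
 [0.3965 0.2028]] [0.49323631 0.16840805]
[[0.4662 0.2225]
 [0.5192 0.1116]] [0.49267804 0.16703214]
```

Target wheel is at about (0.4925, 0.1715, 0.160). I'll approach above it and start the grasp at yaw ≈ -20°, which leaves about 75° of anticlockwise turn.

Call:
{"method": "carry_out", "body": {"deltas": [[[0.03, -0.029, 0, 0, 0, -8.7, 1], [0.03, -0.029, 0, 0, 0, -8.7, 1], [0.03, -0.029, 0, 0, 0, -8.7, 1], [0.03, -0.029, 0, 0, 0, -8.7, 1], [0.03, -0.029, 0, 0, 0, -8.7, 1], [0.03, -0.029, 0, 0, 0, -8.7, 1], [0.03, -0.029, 0, 0, 0, -8.7, 1], [0.03, -0.029, 0, 0, 0, -8.7, 1], [0.03, -0.029, 0, 0, 0, -8.7, 1], [0.0285, -0.0285, 0, 0, 0, -8.7, 1]]]}}

```text
time_s: 1.35
tool_pos: [0.4934, 0.1701, 0.2161]
tcp_rot: [-0.0, 0.82, 0.573, -0.0]
wrist_force: [-0.3, 1.0, 0.1]
grip_width: 0.997
grasp_force: 0.0
```

Call:
{"method": "carry_out", "body": {"deltas": [[[0, 0, 0, 0, 0, 0, 1], [0, 0, 0, 0, 0, 0, 1]]]}}

```text
time_s: 1.6
tool_pos: [0.4923, 0.1714, 0.2161]
tcp_rot: [-0.0, 0.818, 0.575, -0.0]
wrist_force: [-0.0, 0.7, -0.3]
grip_width: 1.002
grasp_force: 0.0
```

Run:
```python
from h import *
s=status.read_state();print(s)
a=vision.camera("scene")[90:240,330:480,::-1];b=vision.camera("top")[200:350,150:300,::-1]
cv2.imwrite("pics/c2.png",np.hstack([cv2.resize(np.ascontiguousarray(i),(400,400),interpolation=2) for i in(a,b)]))
```

```text
{'time_s': 1.6, 'joint_positions': array([3.34917583e-01, 2.57815901e-01, 2.26595480e-02, 1.33633459e+00,
       1.91555987e-04, 2.25108187e+00]), 'qvel': array([ 0.01833261, -0.01039042, -0.00280335, -0.00096246, -0.0009222 ,
        0.00159907]), 'joint_efforts': array([-1.96334124e+00, -7.17772436e+01,  4.90743434e+01, -7.08001340e-02,
       -7.75920041e-02,  7.40888296e-02]), 'tool_pos': array([0.49226064, 0.17138787, 0.2161429 ]), 'tcp_rot': array([-1.87350918e-04,  8.18090099e-01,  5.75089958e-01, -3.07727094e-04]), 'wrist_force': array([-0.01505048,  0.67558167, -0.32380928]), 'ft_torque': array([ 0.01208118,  0.01205656, -0.02190925]), 'grasp_force': 0.0, 'grip_width': 1.0019910373674967}
```

View pics/c2.png

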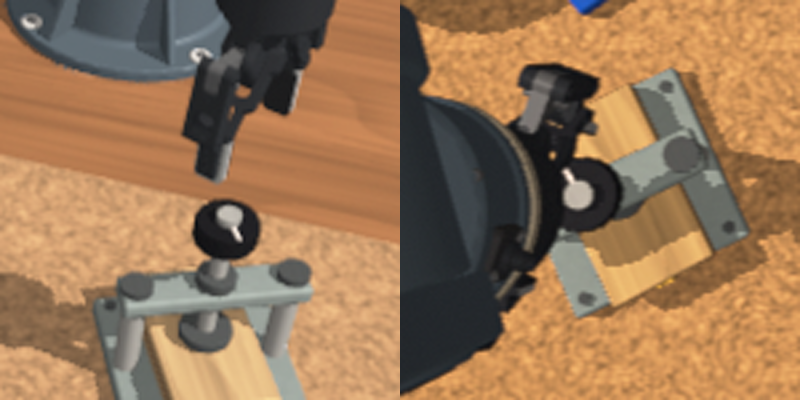

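The scene view shows the open fingers above the target wheel, with the tips at crop (215,180) and (290,112) and the wheel at (227,229). The top view is partly hidden by the arm. I'll descend around the rim and check.

Call:
{"method": "carry_out", "body": {"deltas": [[[0, 0, -0.012, 0, 0, 0, 1], [0, 0, -0.012, 0, 0, 0, 1], [0, 0, -0.012, 0, 0, 0, 1], [0, 0, -0.012, 0, 0, 0, 1], [0, 0, -0.012, 0, 0, 0, 1], [0, 0, -0.008, 0, 0, 0, 1], [0, 0, 0, 0, 0, 0, 1]]]}}

```text
time_s: 2.58
tool_pos: [0.4923, 0.1711, 0.1478]
tcp_rot: [-0.0, 0.818, 0.575, -0.0]
wrist_force: [-0.1, -0.4, -0.1]
grip_width: 1.0
grasp_force: 0.0
```

Run:
```python
from h import *
a=vision.camera("scene")[120:220,360:460,::-1];b=vision.camera("top")[220:320,170:270,::-1]
cv2.imwrite("pics/c3.png",np.hstack([cv2.resize(np.ascontiguousarray(i),(400,400),interpolation=2) for i in(a,b)]))
```

```text
(no output)
```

View pics/c3.png

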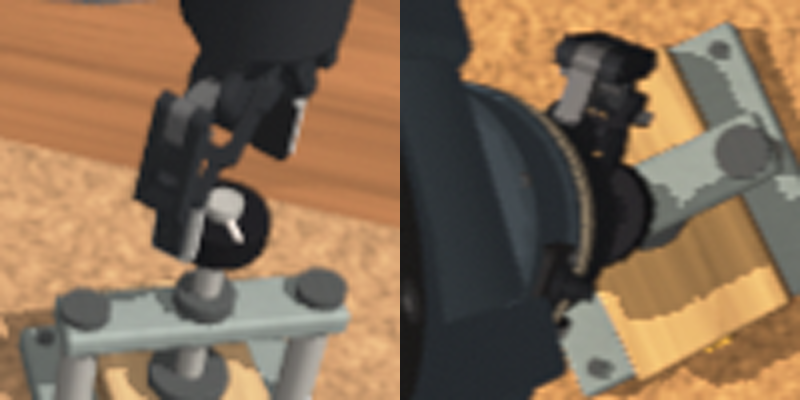

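The scene view shows the wheel between the pads: near tip (180,262), far tip (290,158), midpoint close to the wheel at about (230,222). Closing gently first.

Call:
{"method": "carry_out", "body": {"deltas": [[[0, 0, 0, 0, 0, 0, 0.4], [0, 0, 0, 0, 0, 0, 0.1], [0, 0, 0, 0, 0, 0, -1], [0, 0, 0, 0, 0, 0, -1], [0, 0, 0, 0, 0, 0, -1], [0, 0, 0, 0, 0, 0, -1]]], "force": 25}}

```text
time_s: 3.42
tool_pos: [0.4931, 0.1713, 0.1489]
tcp_rot: [0.0, 0.818, 0.575, 0.0]
wrist_force: [0.5, -1.4, 6.3]
grip_width: 0.544
grasp_force: 24.9
```

Grasped, with low side forces. Firming the grip, then turning anticlockwise and rising 0.2217 mm per degree.

Call:
{"method": "carry_out", "body": {"deltas": [[[0, 0, 0, 0, 0, 0, -1], [0, 0, 0, 0, 0, 0, -1], [0, 0, 0.0006, 0, 0, 2.5, -1], [0, 0, 0.0011, 0, 0, 5, -1], [0, 0, 0.0011, 0, 0, 5, -1], [0, 0, 0.0011, 0, 0, 5, -1], [0, 0, 0, 0, 0, 0, -1]]], "force": 85}}

```text
time_s: 4.3
tool_pos: [0.4934, 0.1712, 0.1533]
tcp_rot: [0.001, 0.721, 0.693, 0.001]
wrist_force: [-0.3, -2.8, 12.8]
grip_width: 0.511
grasp_force: 85.1
```

Run:
```python
from h import *
s=status.read_state();print(s["tool_pos"],s["tcp_rot"],s["wrist_force"],s["ft_torque"],s["joint_positions"])
```

```text
[0.4934187  0.17124727 0.15334835] [6.40563016e-04 7.21067380e-01 6.92864134e-01 8.46039146e-04] [-0.29758253 -2.78586389 12.75005682] [-0.52940021  0.13787348  0.08440474] [ 3.34344832e-01  2.76041573e-01 -1.12552922e-01  1.18012922e+00
 -4.56822557e-04  1.94502877e+00]
```

Call:
{"method": "carry_out", "body": {"deltas": [[[0, 0, 0.0012, 0, 0, 5, -1], [0, 0, 0.0011, 0, 0, 5, -1], [0, 0, 0.0012, 0, 0, 5, -1], [0, 0, 0.0011, 0, 0, 5, -1], [0, 0, 0.0012, 0, 0, 5, -1], [0, 0, 0.0011, 0, 0, 5, -1], [0, 0, 0, 0, 0, 0, -1]]]}}

```text
time_s: 5.18
tool_pos: [0.4938, 0.1713, 0.1601]
tcp_rot: [0.001, 0.517, 0.856, 0.001]
wrist_force: [3.0, -1.0, 7.2]
grip_width: 0.511
grasp_force: 85.8
```

Run:
```python
from h import *
s=status.read_state();print(s["tcp_rot"],s["wrist_force"],s["ft_torque"])
a=vision.camera("scene")[120:270,340:490,::-1]
cv2.imwrite("pics/c4.png",cv2.resize(np.ascontiguousarray(a),(450,450),interpolation=2))
```

```text
[1.06284695e-03 5.17161309e-01 8.55886891e-01 8.25127095e-04] [ 3.02764385 -1.03865563  7.22582807] [-0.32445104 -0.80910468  0.11884071]
```

View pics/c4.png

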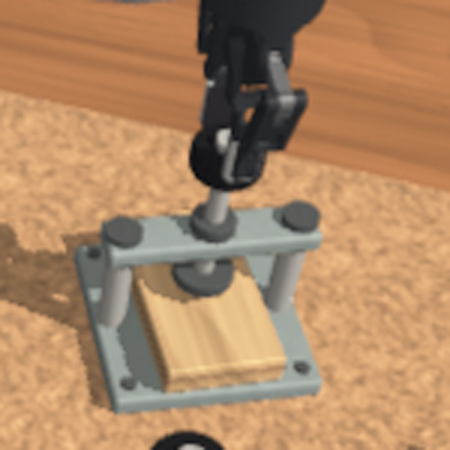

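The wheel and pad have risen: there's more stem above the nut at (215,205), and the pad at (205,272) sits higher. The box hasn't moved. Continuing for 30° more, to about 77° in all.

Call:
{"method": "carry_out", "body": {"deltas": [[[0, 0, 0.0012, 0, 0, 5, -1], [0, 0, 0.0011, 0, 0, 5, -1], [0, 0, 0.0012, 0, 0, 5, -1], [0, 0, 0.0011, 0, 0, 5, -1], [0, 0, 0.0012, 0, 0, 5, -1], [0, 0, 0.0011, 0, 0, 5, -1], [0, 0, 0, 0, 0, 0, -1], [0, 0, 0, 0, 0, 0, -1]]]}}

```text
time_s: 6.22
tool_pos: [0.4941, 0.1716, 0.1669]
tcp_rot: [0.001, 0.279, 0.96, 0.001]
wrist_force: [8.1, 0.1, 3.7]
grip_width: 0.513
grasp_force: 86.4
```

Run:
```python
from h import *
s=status.read_state();print(s["tcp_rot"],s["wrist_force"],s["ft_torque"])
```

```text
[1.36963987e-03 2.78517324e-01 9.60429898e-01 7.96794964e-04] [8.12583117 0.06533175 3.72761231] [ 0.21962504 -1.53524035  0.20376404]
```

Turned 77.7° with the wheel following. Releasing, then retreating straight up.

Call:
{"method": "carry_out", "body": {"deltas": [[[0, 0, 0, 0, 0, 0, 0.3], [0, 0, 0, 0, 0, 0, 1], [0, 0, 0, 0, 0, 0, 1], [0, 0, 0, 0, 0, 0, 1], [0, 0, 0, 0, 0, 0, 1]]]}}

```text
time_s: 6.85
tool_pos: [0.4926, 0.1713, 0.1661]
tcp_rot: [-0.0, 0.279, 0.96, -0.0]
wrist_force: [0.8, -0.4, 0.0]
grip_width: 1.002
grasp_force: 0.0
```

Call:
{"method": "carry_out", "body": {"deltas": [[[0, 0, 0.008, 0, 0, 0, 1], [0, 0, 0.015, 0, 0, 0, 1], [0, 0, 0.02, 0, 0, 0, 1], [0, 0, 0.025, 0, 0, 0, 1], [0, 0, 0.025, 0, 0, 0, 1], [-0.02, 0.03, 0.01, 0, 0, 0, 1], [-0.03, 0.04, 0, 0, 0, 0, 1], [-0.03, 0.04, 0, 0, 0, 0, 1], [-0.03, 0.04, 0, 0, 0, 0, 1], [0, 0, 0, 0, 0, 0, 1]]]}}

```text
time_s: 8.1
tool_pos: [0.381, 0.3234, 0.2702]
tcp_rot: [0.0, 0.277, 0.961, 0.001]
wrist_force: [0.4, -0.6, -0.6]
grip_width: 1.004
grasp_force: 0.0
```

Run:
```python
from h import *
a=vision.camera("scene")[120:270,340:490,::-1];b=vision.camera("top")[200:350,150:300,::-1]
cv2.imwrite("pics/c5.png",np.hstack([cv2.resize(np.ascontiguousarray(i),(400,400),interpolation=2) for i in(a,b)]))
```

```text
(no output)
```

View pics/c5.png

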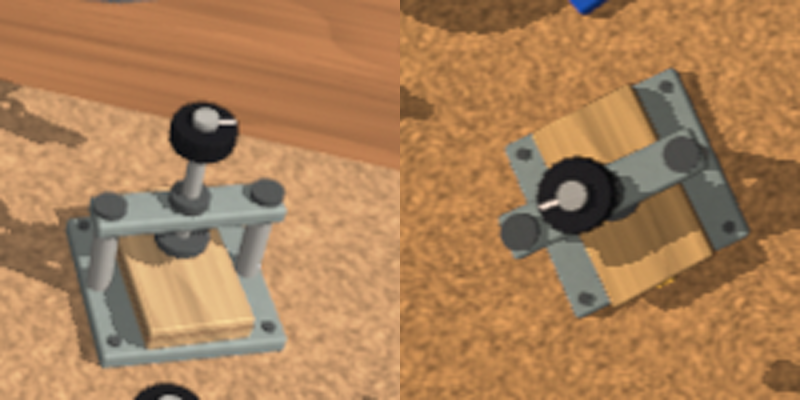

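The pointer on the wheel has swung about 80° anticlockwise: its tip in the top crop went from (568,170) to (545,205). The stem has risen clearly, the box is in place and the gripper is clear. Handing in.

```bash
python3 -c "
from cell import job
print(job.job_done())"
```

```text
the job is handed in; nothing more can be done
None
```

I opened the press holding the box by turning its wheel about 77° (1.35 rad) anticlockwise, which by the thread pitch puts the pad about 17 mm clear of the box. I then let go and backed the gripper away; the box did not visibly move, the empty press was never touched, and the job is handed in.

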